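# Gauge the worn ball, then hold the new ball ready at the transfer unit

## Task

A ball-transfer roller for a van's pull-out floor is getting a new ball: first slide the bench caliper's jaw shut until it presses the worn ball firmly against the fixed jaw, and leave it closed on that ball. Then lift the dished plate with the new ball by its upright handle and carry it, level and with the ball staying in the middle, through about a quarter turn until its pouring lip is a few centimetres above the upper end of the roller's loading chute and points straight down the chute. Finish while holding the plate there, level, still and carried by the gripper alone, ready to pour but not pouring, and leave the other things on the bench where they are.

Things in the scene. Friction and masses are not known exactly. Their poses are not given: they have to be found in the camera images.
- jaw (a joint): travel of the caliper's sliding jaw in m: 0 fully open (70 mm between the jaws), growing as it slides shut; jaw gap = 0.070 - value, so about 0.045 when closed on the 25 mm ball. It starts between 0 and 0.012, slides with about 1.5 N of friction and stays where it is left
- jaw_tab (a point): centre of the black upright thumb tab on the caliper's sliding jaw, 78 mm above the bench: 10 mm thick along y, 30 mm wide along x, its top at 96 mm and standing on the slide head whose top is at 58 mm. The jaw slides shut along this point's own -y axis (level); the tab lies 35 mm behind (+y) the jaw's gauging face, and 45 mm in +x from the ball's line
- caliper_fixed_jaw (a point): gauging face of the caliper's fixed jaw at the ball's height, 50 mm above the bench; its own +y axis points to the sliding jaw, along the aluminium trough in which the worn ball lies. The steel caliper lies flat on a black bench stand 100 x 260 mm; its beam lies 45 mm in +x of this point
- worn_center (a point): centre of the worn steel ball, 25 mm diameter, 64 g, loose in the caliper's trough between the jaws, free to roll along it
- dish_grip (a point): middle of the graspable part of the dished plate's upright black handle, 54 mm above the plate's underside (as it stands on the bench): the handle is a flat upright tab 10 mm thick along the plate's own x, 36 mm wide along y, its top 73 mm and the bracket at its foot 23 mm above the underside. It stands 90 mm from the middle of the plate on the plate's -x side, outside the rim, opposite the lip. Axes are those of the plate: +x from handle through the middle to the lip, z up
- dish_bowl (a point): middle of the inner floor of the round aluminium dished plate, 7 mm above its underside. Rim 118 mm across and 24 mm high, foot 80 mm across; a 20 mm flat middle, then a 10 degree slope out to 34 mm radius, then a steeper one of 28 degrees to the rim; the plate weighs 200 to 340 g without the ball. Axes as for dish_grip
- dish_lip (a point): tip of the plate's straight pouring lip (an open channel 28 mm wide inside), floor of the channel, 90 mm from the middle of the plate on its +x side and 23 mm above the underside of the plate; the lip's underside is 3 mm lower. Axes as for dish_grip
- ball_center (a point): centre of the new steel ball, 25 mm diameter, 64 g, loose in the middle of the dished plate (20 mm above the plate's underside)
- chute_top (a point): upper end of the loading chute of the ball-transfer unit, on the chute floor, 57 mm above the bench; the chute's sides rise to about 69 mm. Its own -y axis points down the chute to the round steel cup (centre 65 mm away, mouth 38 mm above the bench, 48 mm across), its +y axis (level) points outwards, to where the plate comes from. The unit is bolted down, flange 85 x 85 mm; nothing of it reaches more than 12 mm beyond this point on +y
- tape: roll of masking tape lying flat, 90 mm across, 25 mm high; a bystander, origin at the middle of its underside
- offcut: wooden offcut 90 x 45 x 22 mm; a bystander, origin at the middle of its underside
- can: small closed tin, 56 mm across, 70 mm high; a bystander, origin at the middle of its underside
- glue: glue bottle, 52 mm across, 150 mm high; a bystander, origin at the middle of its underside
- driver: screwdriver lying down, about 200 mm long; a bystander, origin at the middle of its underside
- spacer: steel spacer ring lying flat, 60 mm across, 12 mm high; a bystander, origin at the middle of its underside

How it is judged:
By the outcome, as a careful person would: the job done as asked, in the order asked, and still so for the second after the job is handed in, while the arm keeps its last pose, push and grip.
It also fails if it takes over 54 s, if anything falls off the work surface, if the arm or the gripper's body presses on something with over 40 N, if the wrist force passes 120 N, or if a joint passes its speed limit or range.

## Robot

A 7-joint arm with a two-finger parallel gripper is mounted at the origin on the work surface. World frame = base frame: x ahead of the robot, y to its left, z up, the work surface at z = 0. Lengths are in m, angles in rad, forces in N, time in s.
With the tool pointing down it reaches from about 0.4 to 0.85 m from the base axis. Payload 4.4 kg.
Tool frame: the origin (TCP) lies on the centre line of the jaws, within the pads' length; the fingertips stand tip_extent ahead of it and the grasp point (between the pads) is the TCP (tip_extent is the distance from the TCP to the fingertips, in m); z points along the fingers, y is the line along which they close (so a half turn about z gives the same grasp; the last joint's range is limited). The gripper opens to 94 mm and grips with 3 to 60 N. Pads are 16 mm wide; open, the fingers measure 119 mm over their backs; the gripper's body (75 mm by 177 mm) begins 78 mm behind the grasp point.
Start: joints at [1.229, 0.628, 0.038, 1.517, -0.027, 0.996, -0.02], TCP at [0.177, -0.625, 0.224] pointing down, gripper open.
Joint ranges: [-3.06, 3.06], [-0.37, 2.12], [-1.25, 1.32], [0.18, 2.47], [-1.1, 4.24], [0.23, 1.98], [-2.94, 2.94]. Speed limits (rad/s): [2.57, 2.57, 3.14, 3.14, 3.14, 3.14, 3.14].

## Interface

Orientations are given as a rotation vector (axis times angle).
In Python, from plant import * gives the robot as it stands.
- The arm moves only by the shell command python3 -m jog 'ROWS' [FORCE]. ROWS is JSON, a list of rows, each an object of numbers: "dx", "dy", "dz": the shift along the world's x, y, z in units of 25 mm (1.0 is 25 mm); "wx", "wy", "wz": the turn, a rotation vector about the world's x, y, z in units of 6 degrees (1.0 is 6 degrees); "fingers": the opening, from 0 (shut) to 1 (fully open). A call has 1 to 20 rows; each row shifts and turns the commanded pose from where the row before left it; what a row does not reach is not made up. A row lasts 1/12 s, in which the tool goes at most 41.7 mm and 7.16 degrees, less where a joint would pass 70% of its speed; a pose out of reach is approached as far as the arm can. A call is refused whole if a number of a shift passes 1 or a number of a turn 1, either way. A call with a gripper value outside its range is refused whole. The fingers move at their own pace and stop on an object; FORCE is the grip in N (left out, the last holds). Time passes only in rows, so rows that do not move let the fingers close. It gives the time, the measured TCP pose, the force, the opening and the grip force at its end, in the units of the state.
- read_state(): the state, without advancing time (a new reading comes with each control period).
- camera(name): name is "scene" or "side" or "wrist"; returns a dict with "frame" (400x640x3 uint8, red, green, blue), "vfov" (degrees; the focal length in pixels is half the picture's height over the tangent of half this angle, whatever the lens; pixels are square), "cx", "cy" (the principal point, pixels), "view" (4x4, takes a point from world to camera coordinates); the wrist camera has in their place "tool_from_camera" (4x4, takes a point from camera to tool coordinates, whose origin is the TCP and whose axes are the flange's). Camera axes: x right, y down, z forward; pixel columns grow to the right and rows downward; lengths in m; the calibration is good to about 2 mm. The wrist camera is an equidistant fisheye: a pixel r from the principal point sees the ray r / f radians off the axis. A picture is of the moment at which its call begins: read the wrist's pose just before it. There is no depth.
- sign_off(): hands the job in; it is judged then, once.
The state is a dict: "time": time; "q": joint angles; "joint_velocities": joint speeds; "effort": joint torques, N m; "position": TCP position; "eef_rot": TCP orientation; "force": force on the tool from outside, world axes, zero at the start; "moment": the same for the moment, N m; "grip_width": finger opening in m; "finger_force": force on a finger pad.
Only numpy, scipy, OpenCV 4.12 (cv2) and the standard library are available. Lean on these libraries where they do the work, as an engineer would, in place of code of your own. Each camera call takes 0.05 s, during which the arm holds its last target. There are 200 camera calls.

## Working session

There is one attempt and no reset: what is moved stays moved. The work goes in short steps, Python scripts to look and compute and a shell command to move; the robot and the scene stay as the last step left them, time stands still between calls to the robot, and variables do not carry over. Pictures are saved under pics/ and viewed, at most 10 in all, crops included, and the job is handed in when it is done.

```bash
ls; mkdir -p pics; cat > h.py <<'E'
from plant import *
import numpy as np, cv2
from scipy.spatial.transform import Rotation as R
def grab(n):
    s=read_state(); c=camera(n); c['s']=s; c['f']=200/np.tan(np.radians(c['vfov']/2)); return c
def ray(c,u,v):
    x=(u-c['cx'])/c['f']; y=(v-c['cy'])/c['f']
    if 'view' in c:
        T=np.linalg.inv(c['view']); d=np.array([x,y,1])
    else:
        r=np.hypot(x,y)+1e-12; d=np.array([x/r*np.sin(r),y/r*np.sin(r),np.cos(r)])
        W=np.eye(4); W[:3,:3]=R.from_rotvec(c['s']['eef_rot']).as_matrix(); W[:3,3]=c['s']['position']
        T=W@c['tool_from_camera']
    return T[:3,3],T[:3,:3]@d
def onz(c,u,v,z):
    o,d=ray(c,u,v); return o+d*(z-o[2])/d[2]
def proj(c,p):
    p=np.append(p,1)
    if 'view' in c:
        q=c['view']@p; return c['cx']+c['f']*q[0]/q[2], c['cy']+c['f']*q[1]/q[2]
    W=np.eye(4); W[:3,:3]=R.from_rotvec(c['s']['eef_rot']).as_matrix(); W[:3,3]=c['s']['position']
    q=np.linalg.inv(W@c['tool_from_camera'])@p; h=np.hypot(q[0],q[1]); a=np.arctan2(h,q[2])
    return c['cx']+c['f']*a*q[0]/h, c['cy']+c['f']*a*q[1]/h
def save(c,name,crop=None,k=1):
    f=c['frame'][:,:,::-1]
    if crop: f=f[crop[1]:crop[3],crop[0]:crop[2]]
    cv2.imwrite('pics/'+name,cv2.resize(f,None,fx=k,fy=k,interpolation=cv2.INTER_CUBIC))
E
python3 - <<'E'
from h import *
import pickle
print(read_state())
C={}
for n in('scene','side','wrist'):
    c=grab(n); C[n]=c; save(c,n+'0.png'); print(n,c['vfov'],c['cx'],c['cy'],ray(c,c['cx'],c['cy']))
pickle.dump(C,open('c0.pkl','wb'))
E
```

```text
pics
{'time': 0.0, 'q': array([ 1.22920888,  0.62929502,  0.03841966,  1.51831896, -0.02694545,
        0.99629417, -0.02001474]), 'joint_velocities': array([-0.00033446, -0.00202395, -0.00087483,  0.00097661, -0.00026038,
       -0.00107362, -0.00119169]), 'effort': array([-3.73289640e-04, -5.49724460e+01,  1.14332981e+00, -1.86634058e+01,
       -5.22307120e-02,  2.37360393e-02,  1.64277772e-04]), 'position': array([ 0.17686001, -0.62484913,  0.2236025 ]), 'eef_rot': array([-3.11000807e+00, -4.31643630e-01,  4.69829983e-04]), 'force': array([-0.12390315,  0.78033893,  0.68096545]), 'moment': array([-0.05223327,  0.02760196, -0.03565196]), 'finger_force': 0.0, 'grip_width': 0.09389922017451965}
scene 46.70256694820146 325.81873408567924 195.96250712815277 (array([1.07983406, 0.03408634, 0.95091323]), array([-0.50551147, -0.04704597, -0.86153632]))
side 43.808257083915834 327.44445031060593 202.0225082387411 (array([0.19198147, 0.95849457, 0.80832901]), array([ 0.27331053, -0.76397477, -0.58450313]))
wrist 65.70646984690485 320.55136446352384 199.41474180144718 (array([ 0.24005994, -0.60724995,  0.38413165]), array([-0.21906585, -0.05983611, -0.9738736 ]))
```

View pics/scene0.png

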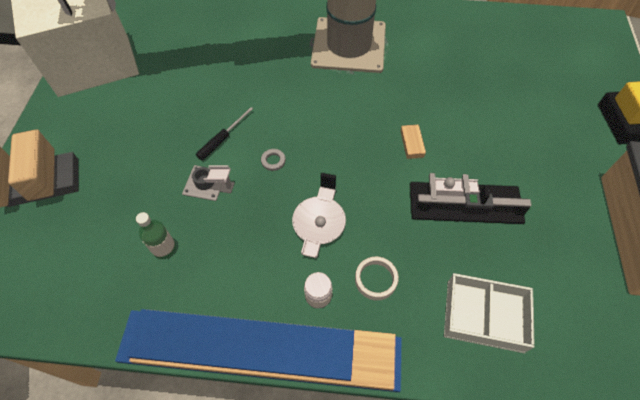

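View pics/side0.png

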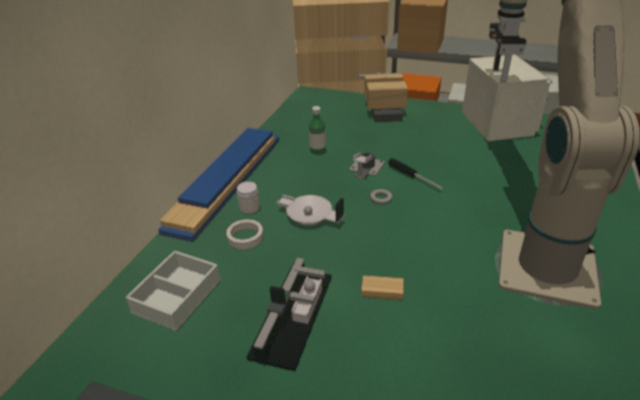

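View pics/wrist0.png

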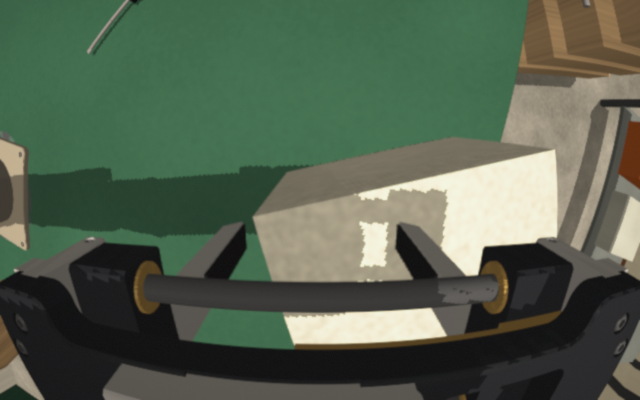

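The scene view puts the caliper on the right at about (468,200), the plate at (320,221), and the chute unit at (210,180). The side view shows the same layout. In the wrist view the gripper is above a white box. Next I'll zoom in on the scene.

```bash
python3 - <<'E'
from h import *
import pickle
C=pickle.load(open('c0.pkl','rb'))
a=C['scene']['frame'][155:275,175:335,::-1]; b=C['scene']['frame'][155:245,395:555,::-1]; s=C['side']['frame'][145:385,240:420,::-1]
A=cv2.resize(a,None,fx=3,fy=3,interpolation=2);B=cv2.resize(b,None,fx=3,fy=3,interpolation=2)
top=np.vstack([A,B])[:600]; S=cv2.resize(s,(320,427),interpolation=2)
S=np.vstack([S,np.zeros((600-427,320,3),np.uint8)])
cv2.imwrite('pics/crop1.png',np.hstack([top,S]))
E
```

```text
(no output)
```

View pics/crop1.png

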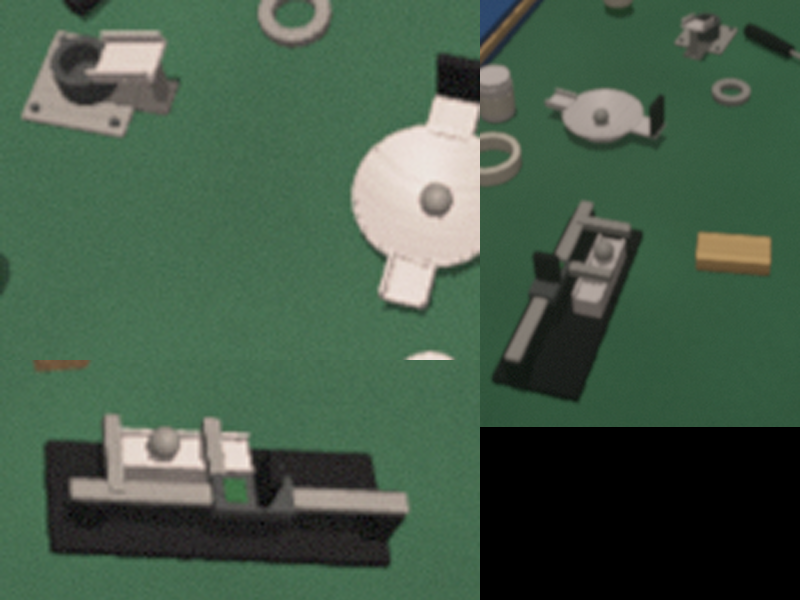

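The enlarged views show the handle at the base side of the plate and the lip facing +x. The chute mouth faces right (+y), and the caliper tab stands to the right of its sliding jaw. Next I'll compute first estimates.

```bash
python3 - <<'E'
from h import *
import pickle
np.set_printoptions(precision=4,suppress=True)
C=pickle.load(open('c0.pkl','rb')); S=C['scene'];D=C['side']
u=lambda x,y:(175+x/3,155+y/3)
w=lambda x,y:(395+x/3,155+(y-360)/3)
def tri(a,b):
    (o1,d1),(o2,d2)=ray(S,*a),ray(D,*b); d1/=np.linalg.norm(d1); d2/=np.linalg.norm(d2)
    t=np.linalg.lstsq(np.c_[d1,-d2],o2-o1,rcond=None)[0]; p,q=o1+t[0]*d1,o2+t[1]*d2
    return (p+q)/2,np.linalg.norm(p-q)
sd=lambda x,y:(240+(x-480)/1.778,145+y/1.778)
print('ball',onz(S,*u(436,199),.020),tri(u(436,199),sd(601,116)))
print('lip',onz(S,*u(404,300),.023))
print('chutetop',onz(S,*u(155,57),.057),'cup',onz(S,*u(85,67),.038))
print('fixedjaw inner top',onz(S,*w(122,425),.06), onz(S,*w(124,480),.06))
print('worn',onz(S,*w(164,443),.050),tri(w(164,443),sd(604,252)))
print('beam ends',onz(S,*w(70,488),.058),onz(S,*w(407,502),.058))
print('tab',tri(w(288,480),sd(546,250)))
f=S['frame'].astype(int); m=(f.max(2)<40); m[:, :310]=0;m[:,340:]=0;m[:165]=0;m[205:]=0
ys,xs=np.nonzero(m);print('handle px',xs.mean(),ys.mean(),xs.min(),xs.max(),ys.min(),ys.max())
for n,(x,y,z) in dict(stand1=(45,443,0),stand2=(370,455,0),s3=(390,567,0),s4=(52,552,0)).items(): print(n,onz(S,*w(x,y),z))
for n,(x,y) in dict(tape=(377,278),can=(318,290),spacer=(273,159),glue=(160,250),offcut=(413,141),box=(115,82)).items(): print(n,onz(S,x,y,0))
print('handle',onz(S,xs.mean(),ys.mean(),.06))
E
```

```text
ball [ 0.6011 -0.0226  0.02  ] (array([ 0.5993, -0.0232,  0.018 ]), np.float64(0.0015504151508078838))
lip [ 0.6863 -0.037   0.023 ]
chutetop [ 0.5194 -0.2476  0.057 ] cup [ 0.522 -0.306  0.038]
fixedjaw inner top [0.4813 0.2308 0.06  ] [0.5303 0.2312 0.06  ]
worn [0.4879 0.2647 0.05  ] (array([0.4856, 0.2653, 0.0468]), np.float64(0.0005159000328440163))
beam ends [0.54   0.1914 0.058 ] [0.5275 0.4399 0.058 ]
tab (array([0.5344, 0.3348, 0.0973]), np.float64(0.01697468052689203))
handle px 327.58125 181.06875 321 335 174 188
stand1 [0.4646 0.1817 0.    ]
stand2 [0.4503 0.4421 0.    ]
s3 [0.5514 0.446  0.    ]
s4 [0.5638 0.1876 0.    ]
tape [0.7155 0.112  0.    ]
can [ 0.7547 -0.0119  0.    ]
spacer [ 0.4281 -0.1596  0.    ]
glue [ 0.6972 -0.3718  0.    ]
offcut [0.3372 0.1887 0.    ]
box [ 0.2133 -0.6372  0.    ]
handle [ 0.5175 -0.0144  0.06  ]
```

```bash
python3 -c "
import plant
print([n for n in dir(plant) if not n.startswith('_')]); print(getattr(plant,'tip_extent',None), getattr(plant,'TIP_EXTENT',None))"
python3 -m jog '[{"dz":1,"fingers":0},{"dz":1},{"dx":1,"dy":1},{"dx":1,"dy":1},{"dx":1,"dy":1},{"dx":1,"dy":1},{"dx":1,"dy":1},{"dx":1,"dy":1},{"dx":1,"dy":1},{"dx":1,"dy":1},{"dx":1,"dy":1},{"dx":1,"dy":1},{"dx":1,"dy":1},{"dx":1,"dy":1},{"dx":1,"dy":1},{"dx":1,"dy":1},{"dy":1},{"dy":1},{"dy":1},{"dy":1}]' 10; python3 -c "
from h import *; print(read_state()['q'])"
```

```text
['Unreachable', 'camera', 'read_state', 'sign_off', 'tip_extent']
0.019 None
[ 1.22920513  0.62912255  0.03848783  1.51808123 -0.02697399  0.99627494
 -0.02003325]validation failed for argument at $[0]...
```

```bash
python3 -m jog '[{"dx":0,"dy":0,"dz":1,"wx":0,"wy":0,"wz":0,"fingers":0}]' 10; echo; python3 -m jog '[{"dx":0,"dy":0,"dz":1,"wx":0,"wy":0,"wz":0}]' 
```

```text
time: 0.23
position: [0.1761, -0.6221, 0.2446]
eef_rot: [-3.102, -0.431, 0.003]
force: [-0.4, 0.9, 0.2]
grip_width: 0.0902
finger_force: 0.0
validation failed for argument at $[0]...
```

```bash
python3 -m jog '[{"dx":0,"dy":0,"dz":1,"wx":0,"wy":0,"wz":0,"fingers":0},{"dx":1,"dy":1,"dz":0,"wx":0,"wy":0,"wz":-0.2,"fingers":0},{"dx":1,"dy":1,"dz":0,"wx":0,"wy":0,"wz":-0.2,"fingers":0},{"dx":1,"dy":1,"dz":0,"wx":0,"wy":0,"wz":-0.2,"fingers":0},{"dx":1,"dy":1,"dz":0,"wx":0,"wy":0,"wz":-0.2,"fingers":0},{"dx":1,"dy":1,"dz":0,"wx":0,"wy":0,"wz":-0.2,"fingers":0},{"dx":1,"dy":1,"dz":0,"wx":0,"wy":0,"wz":-0.2,"fingers":0},{"dx":1,"dy":1,"dz":0,"wx":0,"wy":0,"wz":-0.2,"fingers":0},{"dx":1,"dy":1,"dz":0,"wx":0,"wy":0,"wz":-0.2,"fingers":0},{"dx":1,"dy":1,"dz":0,"wx":0,"wy":0,"wz":-0.2,"fingers":0},{"dx":1,"dy":1,"dz":0,"wx":0,"wy":0,"wz":-0.2,"fingers":0},{"dx":1,"dy":1,"dz":0,"wx":0,"wy":0,"wz":-0.2,"fingers":0},{"dx":1,"dy":1,"dz":0,"wx":0,"wy":0,"wz":0,"fingers":0},{"dx":1,"dy":1,"dz":0,"wx":0,"wy":0,"wz":0,"fingers":0},{"dx":1,"dy":1,"dz":0,"wx":0,"wy":0,"wz":0,"fingers":0}]'; python3 -c "
from h import *; print(read_state()['q'])"
```

```text
time: 1.48
position: [0.5279, -0.2739, 0.2743]
eef_rot: [-3.141, -0.071, 0.001]
force: [-0.4, -0.5, -0.3]
grip_width: 0.0005
finger_force: 0.0
[ 0.39951079  0.49743796  0.04976435  1.61535733 -0.02758667  1.02994872
 -1.06789821]
```

```bash
cat > snap.py <<'E'
from h import *
import pickle,sys
c=grab('wrist'); pickle.dump(c,open(sys.argv[1]+'.pkl','wb')); cv2.imwrite('pics/'+sys.argv[1]+'.png',c['frame'][:,:,::-1])
E
python3 snap.py chute
python3 -m jog '[{"dx":0,"dy":1,"dz":0,"wx":0,"wy":0,"wz":0,"fingers":0},{"dx":0,"dy":1,"dz":0,"wx":0,"wy":0,"wz":0,"fingers":0},{"dx":0,"dy":1,"dz":0,"wx":0,"wy":0,"wz":0,"fingers":0},{"dx":0,"dy":1,"dz":0,"wx":0,"wy":0,"wz":0,"fingers":0},{"dx":0,"dy":1,"dz":0,"wx":0,"wy":0,"wz":0,"fingers":0},{"dx":0,"dy":1,"dz":0,"wx":0,"wy":0,"wz":0,"fingers":0},{"dx":0,"dy":1,"dz":0,"wx":0,"wy":0,"wz":0,"fingers":0},{"dx":0,"dy":1,"dz":0,"wx":0,"wy":0,"wz":0,"fingers":0},{"dx":0,"dy":1,"dz":0,"wx":0,"wy":0,"wz":0,"fingers":0},{"dx":0,"dy":1,"dz":0,"wx":0,"wy":0,"wz":0,"fingers":0},{"dx":0,"dy":0,"dz":0,"wx":0,"wy":0,"wz":0,"fingers":0}]' && python3 snap.py plate
python3 -m jog '[{"dx":0,"dy":1,"dz":0,"wx":0,"wy":0,"wz":0,"fingers":0},{"dx":0,"dy":1,"dz":0,"wx":0,"wy":0,"wz":0,"fingers":0},{"dx":0,"dy":1,"dz":0,"wx":0,"wy":0,"wz":0,"fingers":0},{"dx":0,"dy":1,"dz":0,"wx":0,"wy":0,"wz":0,"fingers":0},{"dx":0,"dy":1,"dz":0,"wx":0,"wy":0,"wz":0,"fingers":0},{"dx":0,"dy":1,"dz":0,"wx":0,"wy":0,"wz":0,"fingers":0},{"dx":0,"dy":1,"dz":0,"wx":0,"wy":0,"wz":0,"fingers":0},{"dx":0,"dy":1,"dz":0,"wx":0,"wy":0,"wz":0,"fingers":0},{"dx":0,"dy":1,"dz":0,"wx":0,"wy":0,"wz":0,"fingers":0},{"dx":0,"dy":1,"dz":0,"wx":0,"wy":0,"wz":0,"fingers":0},{"dx":0,"dy":1,"dz":0,"wx":0,"wy":0,"wz":0,"fingers":0},{"dx":0,"dy":1,"dz":0,"wx":0,"wy":0,"wz":0,"fingers":0},{"dx":0,"dy":1,"dz":0,"wx":0,"wy":0,"wz":0,"fingers":0},{"dx":0,"dy":1,"dz":0,"wx":0,"wy":0,"wz":0,"fingers":0},{"dx":0,"dy":0,"dz":0,"wx":0,"wy":0,"wz":0,"fingers":0}]' && python3 snap.py tab
python3 -c "
import cv2,numpy as np
p=lambda n:cv2.imread('pics/%s.png'%n)
b=np.zeros((600,800,3),np.uint8)
b[:300,:400]=cv2.resize(p('chute')[0:300,120:520],None,fx=1,fy=1)
b[:300,400:]=p('plate')[0:300,120:520]
b[300:,:400]=p('tab')[0:300,120:520]
cv2.imwrite('pics/m.png',b)"
```

```text
time: 2.45
position: [0.5268, -0.0193, 0.2743]
eef_rot: [-3.137, -0.084, 0.001]
force: [-1.0, 0.1, -0.5]
grip_width: 0.0004
finger_force: 0.0
time: 3.75
position: [0.5262, 0.3296, 0.2739]
eef_rot: [-3.137, -0.079, 0.001]
force: [-0.1, 0.9, 0.4]
grip_width: 0.0006
finger_force: 0.0
```

View pics/m.png

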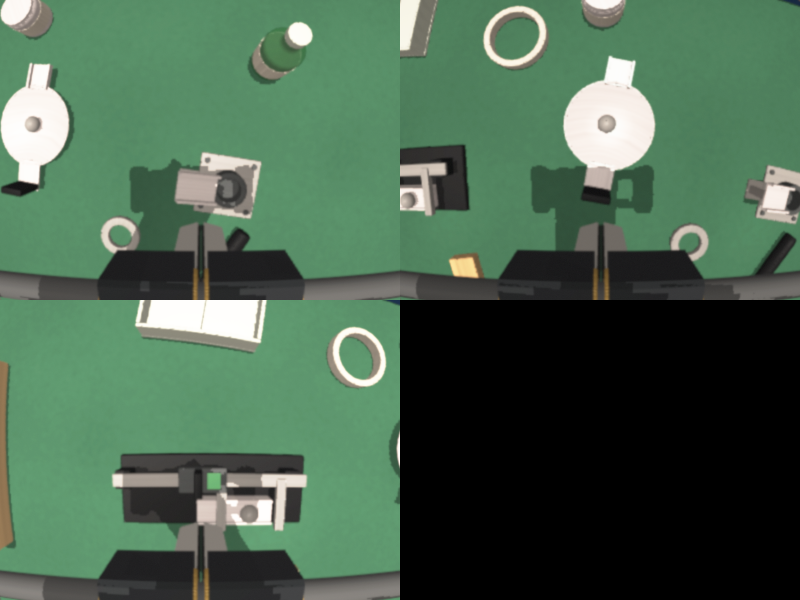

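The montage gives clear close views: the chute top edge at about (178,185), the plate's ball at (607,123) and its handle at (597,194), and the thumb tab at about (187,480). I'll enlarge these for accurate pixels.

```bash
python3 -c "
import cv2,numpy as np
p=lambda n:cv2.imread('pics/%s.png'%n)
b=np.zeros((600,800,3),np.uint8)
r=lambda a:cv2.resize(a,None,fx=4,fy=4,interpolation=2)
b[:300,:400]=r(p('chute')[145:220,290:390])
b[:,400:]=r(p('plate')[60:210,280:380])
b[300:,:400]=r(p('tab')[155:230,270:370])
cv2.imwrite('pics/m2.png',b)"
```

```text
(no output)
```

View pics/m2.png

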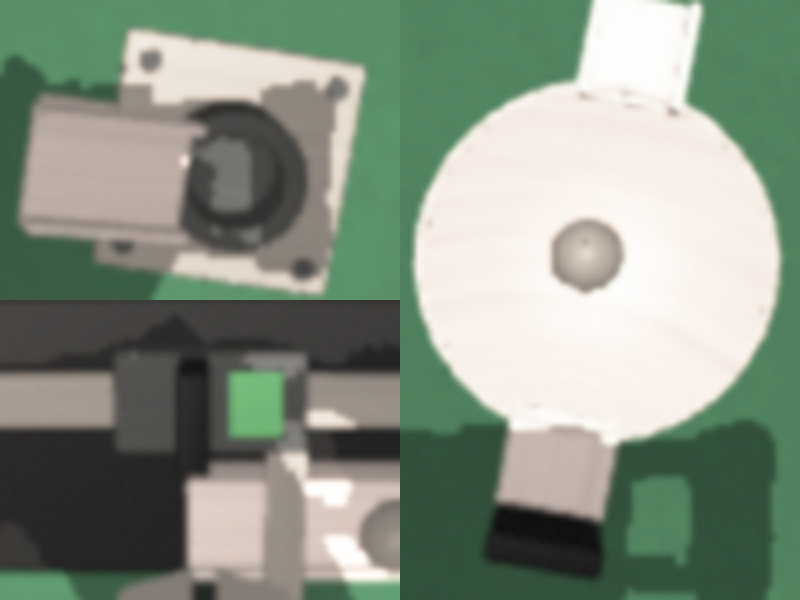

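Enlarged: the tab's top centre is at about (193,425), the chute's end centre at (29,162), and the flange edges run 9° off the rows. The handle's top band centres on (545,551), the rim on (597,261) and the ball on (587,255).

```bash
python3 - <<'E'
from h import *
import pickle
np.set_printoptions(precision=4,suppress=True)
L=lambda n:pickle.load(open(n+'.pkl','rb'))
c,p,t=L('chute'),L('plate'),L('tab')
C=lambda x,y,z:onz(c,290+x/4,145+y/4,z)
P=lambda x,y,z:onz(p,280+(x-400)/4,60+y/4,z)
T=lambda x,y,z:onz(t,270+x/4,155+(y-300)/4,z)
ang=lambda a,b:np.degrees(np.arctan2(*(b-a)[[1,0]]))
print('tab top',T(193,425,.096),'beam dir',ang(T(0,430,.05),T(390,430,.05)))
a=t; s=lambda x,y,z:onz(t,120+x,y-300,z)
print('beam dir',ang(s(305,478,.058),s(113,478,.058)),'stand',ang(s(303,455,.0),s(121,455,.0)), 'worn',s(250,513,.05))
fl=[C(130,30,.006),C(365,68,.006),C(325,293,.006),C(95,262,.006)]
print('flange',*fl,np.mean(fl,0),ang(fl[1],fl[0]),ang(fl[2],fl[3]),ang(fl[0],fl[3])+90,ang(fl[1],fl[2])+90)
print('chute top',C(29,162,.057),C(29,162,.069),'walls',C(38,95,.069),C(20,230,.069),'cup',C(245,175,.038))
h,b,r,l=P(545,551,.073),P(587,255,.020),P(597.5,261,.024),P(649,-6,.023)
print('handle',h,'ball',b,'rim',r,'lip',l,'h edge',ang(P(485,557,.073),P(602,577,.073))+90, ang(h,r),ang(r,l),ang(h,l),np.linalg.norm(l-h),np.linalg.norm(r[:2]-h[:2]))
S=pickle.load(open('c0.pkl','rb'))['scene']
print(t['s']['position'])
E
```

```text
tab top [0.5277 0.333  0.096 ] beam dir -87.14749689512928
beam dir 92.93071798729753 stand 93.04986062261136 worn [0.4872 0.2644 0.05  ]
flange [ 0.5601 -0.275   0.006 ] [ 0.5511 -0.3581  0.006 ] [ 0.4685 -0.3502  0.006 ] [ 0.4766 -0.2662  0.006 ] [ 0.5141 -0.3124  0.006 ] 83.87021135822194 84.46036041964878 263.9900397946466 264.5526811367298
chute top [ 0.5217 -0.245   0.057 ] [ 0.524  -0.2458  0.069 ] walls [ 0.5444 -0.2479  0.069 ] [ 0.5028 -0.2436  0.069 ] cup [ 0.5169 -0.3144  0.038 ]
handle [ 0.5097 -0.014   0.073 ] ball [ 0.5989 -0.0226  0.02  ] rim [ 0.597  -0.0261  0.024 ] lip [ 0.6884 -0.0384  0.023 ] h edge -6.949239637601593 -7.8542227274807574 -7.66975769372913 -7.759920654048092 0.18717062518698194 0.08816083320752267
[0.5262 0.3296 0.2739]
```

```bash
python3 -m jog '[{"dx":0,"dy":0.85,"dz":0,"wx":0,"wy":0,"wz":0,"fingers":0},{"dx":0.04,"dy":0.85,"dz":0,"wx":0,"wy":0,"wz":0,"fingers":0},{"dx":0,"dy":0,"dz":-1,"wx":0,"wy":0,"wz":0,"fingers":0},{"dx":0,"dy":0,"dz":-1,"wx":0,"wy":0,"wz":0,"fingers":0},{"dx":0,"dy":0,"dz":-1,"wx":0,"wy":0,"wz":0,"fingers":0},{"dx":0,"dy":0,"dz":-1,"wx":0,"wy":0,"wz":0,"fingers":0},{"dx":0,"dy":0,"dz":-1,"wx":0,"wy":0,"wz":0,"fingers":0},{"dx":0,"dy":0,"dz":-1,"wx":0,"wy":0,"wz":0,"fingers":0},{"dx":0,"dy":0,"dz":-1,"wx":0,"wy":0,"wz":0,"fingers":0},{"dx":0,"dy":0,"dz":-0.5,"wx":0,"wy":0,"wz":0,"fingers":0},{"dx":0,"dy":0,"dz":0,"wx":0,"wy":0,"wz":0,"fingers":0}]'
python3 -m jog '[{"dx":0,"dy":-0.4,"dz":0,"wx":0,"wy":0,"wz":0,"fingers":0},{"dx":0,"dy":-0.4,"dz":0,"wx":0,"wy":0,"wz":0,"fingers":0},{"dx":0,"dy":-0.2,"dz":0,"wx":0,"wy":0,"wz":0,"fingers":0},{"dx":0,"dy":-0.2,"dz":0,"wx":0,"wy":0,"wz":0,"fingers":0},{"dx":0,"dy":0,"dz":0,"wx":0,"wy":0,"wz":0,"fingers":0}]'
```

```text
time: 4.72
position: [0.5271, 0.3636, 0.084]
eef_rot: [3.136, 0.068, -0.007]
force: [-0.0, -0.5, -0.2]
grip_width: 0.0001
finger_force: 0.0
time: 5.13
position: [0.5293, 0.3356, 0.0884]
eef_rot: [-3.141, -0.068, -0.004]
force: [0.1, -0.8, -0.7]
grip_width: 0.0006
finger_force: 0.0
```

```bash
python3 -c "
from h import *
for i in range(3):
  s=read_state();print(s['position'],s['force'])"
python3 -m jog '[{"dx":0.02,"dy":-0.3,"dz":0,"wx":0,"wy":0,"wz":0,"fingers":0},{"dx":0.02,"dy":-0.3,"dz":0,"wx":0,"wy":0,"wz":0,"fingers":0},{"dx":0,"dy":-0.3,"dz":0,"wx":0,"wy":0,"wz":0,"fingers":0},{"dx":0,"dy":0,"dz":0,"wx":0,"wy":0,"wz":0,"fingers":0}]' && python3 snap.py t2;python3 -c "
import cv2;cv2.imwrite('pics/t2c.png',cv2.resize(cv2.imread('pics/t2.png')[40:340,120:520],None,fx=2,fy=2,interpolation=2))"
```

```text
[0.52930639 0.33562685 0.08840396] [ 0.12642929 -0.84577566 -0.71417707]
[0.52930639 0.33562685 0.08840396] [ 0.12642929 -0.84577566 -0.71417707]
[0.52930639 0.33562685 0.08840396] [ 0.12642929 -0.84577566 -0.71417707]
time: 5.47
position: [0.5295, 0.3119, 0.0871]
eef_rot: [3.139, 0.068, 0.0]
force: [0.1, -0.5, 0.0]
grip_width: 0.0007
finger_force: 0.0
```

View pics/t2c.png

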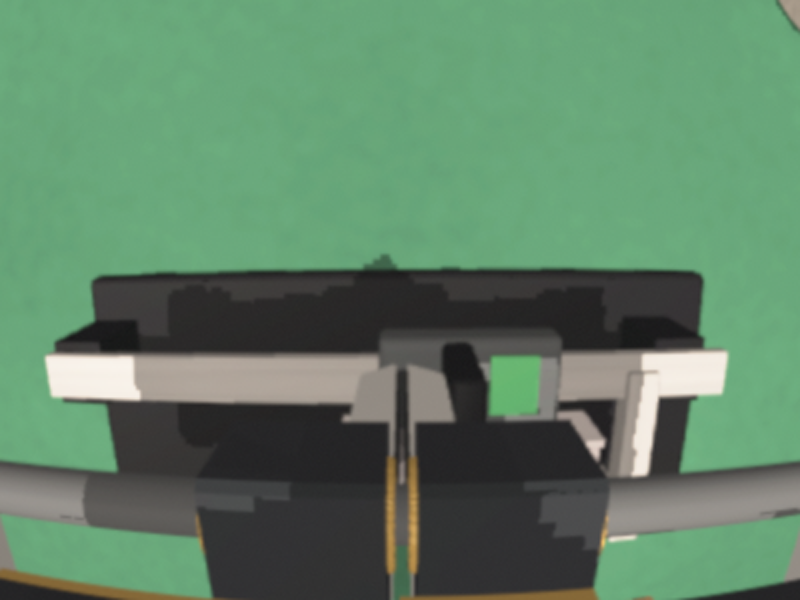

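The finger backs are behind the tab, contacting at about (450,390). The jaw is sliding and has a few millimetres left.

```bash
for i in 1 2 3; do echo; python3 -m jog '[{"dx":0,"dy":-0.12,"dz":0,"wx":0,"wy":0,"wz":0,"fingers":0},{"dx":0,"dy":0,"dz":0,"wx":0,"wy":0,"wz":0,"fingers":0}]' | egrep 'pos|^force'; done
```

```text
position: [0.5287, 0.3111, 0.0867]
force: [0.2, 0.6, 0.1]

position: [0.5286, 0.3106, 0.0868]
force: [1.1, 4.8, -2.3]

position: [0.5286, 0.3103, 0.0869]
force: [0.0, 8.4, -4.6]
```

```bash
for i in 1 2 ; do echo; python3 -m jog '[{"dx":0,"dy":-0.2,"dz":0,"wx":0,"wy":0,"wz":0,"fingers":0},{"dx":0,"dy":0,"dz":0,"wx":0,"wy":0,"wz":0,"fingers":0},{"dx":0,"dy":0,"dz":0,"wx":0,"wy":0,"wz":0,"fingers":0}]' | egrep 'pos|^force'; done
```

```text
position: [0.5286, 0.31, 0.087]
force: [1.1, 16.9, -8.2]

position: [0.5286, 0.3098, 0.0872]
force: [0.8, 23.7, -12.6]
```

```bash
python3 -m jog '[{"dx":0,"dy":0.5,"dz":0,"wx":0,"wy":0,"wz":0,"fingers":0},{"dx":0,"dy":0.8,"dz":0,"wx":0,"wy":0,"wz":0,"fingers":0},{"dx":0,"dy":0,"dz":0.8,"wx":0,"wy":0,"wz":0,"fingers":0},{"dx":0,"dy":0,"dz":1,"wx":0,"wy":0,"wz":0,"fingers":0},{"dx":0,"dy":0,"dz":1,"wx":0,"wy":0,"wz":0,"fingers":0},{"dx":0,"dy":0,"dz":1,"wx":0,"wy":0,"wz":0,"fingers":0},{"dx":0,"dy":0,"dz":1,"wx":0,"wy":0,"wz":0,"fingers":0},{"dx":0,"dy":0,"dz":1,"wx":0,"wy":0,"wz":0.5,"fingers":0.4},{"dx":0,"dy":-1,"dz":0.6,"wx":0,"wy":0,"wz":1,"fingers":0.4},{"dx":0,"dy":-1,"dz":0.6,"wx":0,"wy":0,"wz":1,"fingers":0.4},{"dx":0,"dy":-1,"dz":0,"wx":0,"wy":0,"wz":1,"fingers":0.4},{"dx":0,"dy":0,"dz":0,"wx":0,"wy":0,"wz":0,"fingers":0.4}]' && python3 - <<'E'
from h import *
import pickle
a=grab('scene');b=grab('wrist');d=grab('side')
A=cv2.resize(a['frame'][155:245,395:535,::-1],(560,360),interpolation=2)
D=cv2.resize(d['frame'][235:385,235:355,::-1],(240,300),interpolation=2)
m=np.zeros((600,800,3),np.uint8); m[:360,:560]=A; m[:300,560:]=D; m[360:,:384]=cv2.resize(b['frame'][:,:,::-1],(384,240)); cv2.imwrite('pics/jaw.png',m)
E
```

```text
time: 7.52
position: [0.5302, 0.2459, 0.2628]
eef_rot: [3.071, 0.637, 0.0]
force: [-0.2, -0.8, -0.8]
grip_width: 0.0307
finger_force: 0.0
```

View pics/jaw.png

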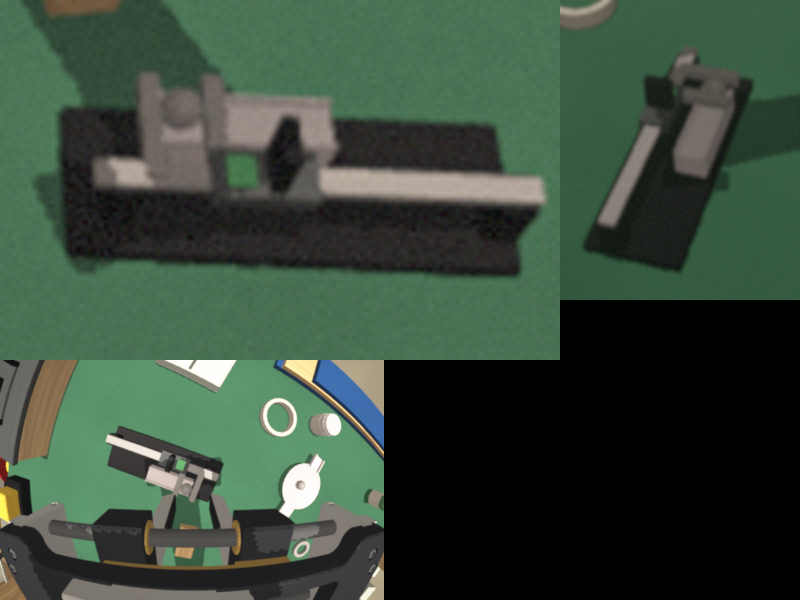

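The jaw has stayed closed: both jaws are against the worn ball, at about (182,108) in the scene crop. Next is the plate handle.

```bash
python3 -m jog '[{"dx":-0.08,"dy":-1,"dz":0,"wx":0,"wy":0,"wz":0.98,"fingers":0.4},{"dx":-0.08,"dy":-1,"dz":0,"wx":0,"wy":0,"wz":0.98,"fingers":0.4},{"dx":-0.08,"dy":-1,"dz":0,"wx":0,"wy":0,"wz":0.98,"fingers":0.4},{"dx":-0.08,"dy":-1,"dz":0,"wx":0,"wy":0,"wz":0.98,"fingers":0.4},{"dx":-0.08,"dy":-1,"dz":0,"wx":0,"wy":0,"wz":0.98,"fingers":0.4},{"dx":-0.08,"dy":-1,"dz":0,"wx":0,"wy":0,"wz":0.98,"fingers":0.4},{"dx":-0.08,"dy":-1,"dz":0,"wx":0,"wy":0,"wz":0.98,"fingers":0.4},{"dx":-0.08,"dy":-1,"dz":0,"wx":0,"wy":0,"wz":0.98,"fingers":0.4},{"dx":-0.08,"dy":-1,"dz":0,"wx":0,"wy":0,"wz":0.98,"fingers":0.4},{"dx":-0.08,"dy":-1,"dz":0,"wx":0,"wy":0,"wz":0.98,"fingers":0.4},{"dx":0,"dy":-0.4,"dz":-1,"wx":0,"wy":0,"wz":0,"fingers":0.4},{"dx":0,"dy":0,"dz":-1,"wx":0,"wy":0,"wz":0,"fingers":0.4},{"dx":0,"dy":0,"dz":-1,"wx":0,"wy":0,"wz":0,"fingers":0.4},{"dx":0,"dy":0,"dz":-1,"wx":0,"wy":0,"wz":0,"fingers":0.4},{"dx":0,"dy":0,"dz":0,"wx":0,"wy":0,"wz":0,"fingers":0.4},{"dx":0,"dy":0,"dz":0,"wx":0,"wy":0,"wz":0,"fingers":0.4}]'; cat > st.py <<'E'
from h import *
np.set_printoptions(precision=4,suppress=True)
s=read_state(); M=R.from_rotvec(s['eef_rot']).as_matrix(); y=M[:,1]; z=M[:,2]
print(s['position'],'yaw_y',np.degrees(np.arctan2(y[1],y[0])),'tilt y-axis',np.degrees(np.arcsin(y[2])),'tilt x-axis',np.degrees(np.arcsin(M[2,0])),s['q'],s['force'],s['moment'],s['grip_width'],s['time'])
E
python3 st.py
```

```text
time: 9.0
position: [0.5084, -0.0057, 0.161]
eef_rot: [-2.36, -2.069, 0.003]
force: [-0.1, -0.1, 0.6]
grip_width: 0.0375
finger_force: 0.0
[ 0.5084 -0.0057  0.161 ] yaw_y -7.512556388044002 tilt y-axis -0.19085068444738024 tilt x-axis 0.010932135322640044 [ 0.1925  0.5369 -0.3431  1.9651  0.2731  0.6873 -0.4503] [-0.1048 -0.1375  0.6156] [-0.0544 -0.0817  0.0302] 0.037488681908556844 9.0
```

```bash
python3 -m jog '[{"dx":0.04,"dy":-0.32,"dz":-0.3,"wx":0,"wy":0,"wz":0,"fingers":0.4},{"dx":0,"dy":0,"dz":-1,"wx":0,"wy":0,"wz":0,"fingers":0.4},{"dx":0,"dy":0,"dz":-1,"wx":0,"wy":0,"wz":0,"fingers":0.4},{"dx":0,"dy":0,"dz":-1,"wx":0,"wy":0,"wz":0,"fingers":0.4},{"dx":0,"dy":0,"dz":-1,"wx":0,"wy":0,"wz":0,"fingers":0.4},{"dx":0,"dy":0,"dz":0,"wx":0,"wy":0,"wz":0,"fingers":0.4},{"dx":0,"dy":0,"dz":0,"wx":0,"wy":0,"wz":0,"fingers":0.4}]'; python3 snap.py grip; python3 st.py
```

```text
time: 9.58
position: [0.5103, -0.015, 0.0547]
eef_rot: [-2.364, -2.069, 0.001]
force: [0.4, 0.5, -0.1]
grip_width: 0.0376
finger_force: 0.0
[ 0.5111 -0.0149  0.0556] yaw_y -7.599999273869667 tilt y-axis 0.09853018816068605 tilt x-axis 0.013810646007239464 [ 0.1353  0.7089 -0.2411  2.0342  0.3751  0.4383 -0.5241] [0.5517 0.092  0.2638] [-0.081  -0.0913  0.01  ] 0.03797842877142066 9.6333
```

View pics/grip.png

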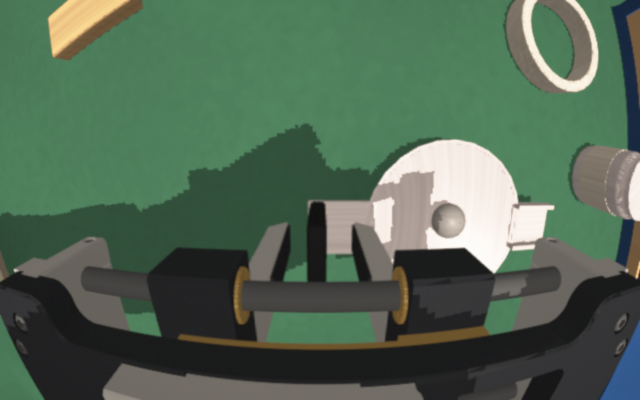

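The handle at (317,240) sits centred between the fingers. I'll close on it now, gently first and then firmly.

```bash
python3 -m jog '[{"dx":0,"dy":0,"dz":0,"wx":0,"wy":0,"wz":0,"fingers":0.25},{"dx":0,"dy":0,"dz":0,"wx":0,"wy":0,"wz":0,"fingers":0.15},{"dx":0,"dy":0,"dz":0,"wx":0,"wy":0,"wz":0,"fingers":0.12},{"dx":0,"dy":0,"dz":0,"wx":0,"wy":0,"wz":0,"fingers":0.1},{"dx":0,"dy":0,"dz":0,"wx":0,"wy":0,"wz":0,"fingers":0.08},{"dx":0,"dy":0,"dz":0,"wx":0,"wy":0,"wz":0,"fingers":0.05},{"dx":0,"dy":0,"dz":0,"wx":0,"wy":0,"wz":0,"fingers":0},{"dx":0,"dy":0,"dz":0,"wx":0,"wy":0,"wz":0,"fingers":0}]' 10; python3 -m jog '[{"dx":0,"dy":0,"dz":0,"wx":0,"wy":0,"wz":0,"fingers":0},{"dx":0,"dy":0,"dz":0,"wx":0,"wy":0,"wz":0,"fingers":0},{"dx":0,"dy":0,"dz":0,"wx":0,"wy":0,"wz":0,"fingers":0},{"dx":0,"dy":0,"dz":0,"wx":0,"wy":0,"wz":0,"fingers":0}]' 55; python3 st.py
```

```text
time: 10.3
position: [0.5087, -0.0151, 0.055]
eef_rot: [-2.363, -2.069, 0.003]
force: [-3.9, 0.4, 7.6]
grip_width: 0.0098
finger_force: 10.0
time: 10.63
position: [0.5088, -0.0151, 0.055]
eef_rot: [-2.363, -2.069, 0.003]
force: [-4.9, 0.4, 7.7]
grip_width: 0.0094
finger_force: 55.0
[ 0.5088 -0.0151  0.055 ] yaw_y -7.590764636579682 tilt y-axis -0.09936551822605527 tilt x-axis -0.04894980391357815 [ 0.1349  0.709  -0.2407  2.0374  0.3754  0.4386 -0.5247] [-4.8837  0.3863  7.7371] [-0.0122  0.6098  0.0613] 0.009396497456285376 10.6333
```

```bash
python3 -m jog '[{"dx":0,"dy":0,"dz":0.05,"wx":0,"wy":0,"wz":0,"fingers":0},{"dx":0,"dy":0,"dz":0.1,"wx":0,"wy":0,"wz":0,"fingers":0},{"dx":0,"dy":0,"dz":0.15,"wx":0,"wy":0,"wz":0,"fingers":0},{"dx":0,"dy":0,"dz":0.15,"wx":0,"wy":0,"wz":0,"fingers":0},{"dx":0,"dy":0,"dz":0.1,"wx":0,"wy":0,"wz":0,"fingers":0},{"dx":0,"dy":0,"dz":0.05,"wx":0,"wy":0,"wz":0,"fingers":0},{"dx":0,"dy":0,"dz":0,"wx":0,"wy":0,"wz":0,"fingers":0},{"dx":0,"dy":0,"dz":0,"wx":0,"wy":0,"wz":0,"fingers":0}]'; python3 st.py; python3 - <<'E'
from h import *
for n in('grip',): pass
import pickle
c=grab('wrist'); pickle.dump(c,open('lift.pkl','wb'))
def meas(c):
    g=c['frame'].astype(int); m=((g.min(2)>150)).astype(np.uint8); m[:, :360]=0; m[:130]=0; m[260:]=0;m[:,560:]=0
    ys,xs=np.nonzero(m); return xs.min(),xs.max(),ys.min(),ys.max()
def ball(c):
    k=cv2.HoughCircles(cv2.GaussianBlur(cv2.cvtColor(c['frame'],cv2.COLOR_RGB2GRAY),(3,3),0)[150:300,380:520],cv2.HOUGH_GRADIENT,1,30,param1=80,param2=12,minRadius=11,maxRadius=24)
    return None if k is None else k[0][:3]+[380,150,0]
for n in('grip','lift'):
    c=pickle.load(open(n+'.pkl','rb')); print(n,meas(c),ball(c))
E
```

```text
time: 11.3
position: [0.5101, -0.015, 0.0695]
eef_rot: [2.364, 2.069, 0.0]
force: [0.1, -0.1, -3.9]
grip_width: 0.0097
finger_force: 55.0
[ 0.5101 -0.015   0.0695] yaw_y -7.60571758812647 tilt y-axis 0.007312156820913074 tilt x-axis 0.004169717871260316 [ 0.1471  0.6845 -0.2578  2.0291  0.3631  0.471  -0.5136] [ 0.1363 -0.1455 -3.9297] [-0.0029  0.2717  0.0434] 0.009655112535822822 11.3
grip (np.int64(360), np.int64(553), np.int64(139), np.int64(259)) [[447.5        219.5         17.10000038]]
lift (np.int64(360), np.int64(555), np.int64(139), np.int64(259)) [[450.5        218.5         16.60000038]]
```

```bash
cat > tilt.py <<'E'
from h import *
import pickle,sys
def tool_pts(c,px,z):   # pixels -> tool-frame points lying at world height z (plate on bench)
    M=R.from_rotvec(c['s']['eef_rot']).as_matrix()
    return np.array([M.T@(onz(c,u,v,z)-c['s']['position']) for u,v in px])
def projt(c,P):
    s=dict(c); s['s']={'eef_rot':np.zeros(3),'position':np.zeros(3)}
    return np.array([proj(s,p) for p in P])
from scipy.optimize import least_squares
a=pickle.load(open('grip.pkl','rb')); b=pickle.load(open(sys.argv[1]+'.pkl','rb'))
g=lambda c:cv2.cvtColor(c['frame'],cv2.COLOR_RGB2GRAY)
m=np.zeros((400,640),np.uint8); m[195:255,500:560]=1; m[130:200,390:520]=1
p=cv2.goodFeaturesToTrack(g(a),30,.03,6,mask=m)
q,st,e=cv2.calcOpticalFlowPyrLK(g(a),g(b),p,None,winSize=(15,15)); back,_,_=cv2.calcOpticalFlowPyrLK(g(b),g(a),q,None,winSize=(15,15))
ok=(st[:,0]==1)&(np.linalg.norm(back-p,axis=2)[:,0]<.5); P0=p[ok,0];Q=q[ok,0]
T=tool_pts(a,P0,.024)
def res(x): # rot about tool x, tool y, tool z + shift
    X=R.from_rotvec(x[:3]).apply(T)+[x[3],x[4],x[5]]
    return np.r_[(projt(b,X)-Q).ravel(), x[3]*300,x[5]*1000,x[4]*100]
r=least_squares(res,np.zeros(6),loss='soft_l1')
print(len(T),'deg',np.degrees(r.x[:3]).round(2),'mm',(r.x[3:]*1000).round(1),'rms',np.sqrt(np.mean(r.fun**2)).round(2),'flow',(Q-P0).mean(0).round(2))
E
python3 tilt.py lift
```

```text
18 deg [-0.25  1.31 -0.34] mm [-0.7  0.2 -0.2] rms 1.29 flow [ 1.11 -0.93]
```

```bash
python3 -m jog '[{"dx":0,"dy":0,"dz":0.1,"wx":0,"wy":0,"wz":0,"fingers":0},{"dx":0,"dy":0,"dz":0.2,"wx":0,"wy":0,"wz":0,"fingers":0},{"dx":0,"dy":0,"dz":0.25,"wx":0,"wy":0,"wz":0,"fingers":0},{"dx":0,"dy":0,"dz":0.25,"wx":0,"wy":0,"wz":0,"fingers":0},{"dx":0,"dy":0,"dz":0.25,"wx":0,"wy":0,"wz":0,"fingers":0},{"dx":0,"dy":0,"dz":0.25,"wx":0,"wy":0,"wz":0,"fingers":0},{"dx":0,"dy":0,"dz":0.25,"wx":0,"wy":0,"wz":0,"fingers":0},{"dx":0,"dy":0,"dz":0.25,"wx":0,"wy":0,"wz":0,"fingers":0},{"dx":0,"dy":0,"dz":0.2,"wx":0,"wy":0,"wz":0,"fingers":0},{"dx":0,"dy":0,"dz":0.1,"wx":0,"wy":0,"wz":0,"fingers":0},{"dx":0,"dy":0,"dz":0,"wx":0,"wy":0,"wz":0,"fingers":0},{"dx":0,"dy":0,"dz":0,"wx":0,"wy":0,"wz":0,"fingers":0},{"dx":0,"dy":0,"dz":0,"wx":0,"wy":0,"wz":0,"fingers":0},{"dx":0,"dy":0,"dz":0,"wx":0,"wy":0,"wz":0,"fingers":0}]'; python3 st.py; python3 snap.py lift2; python3 tilt.py lift2; python3 - <<'E'
from h import *
import pickle
c=pickle.load(open('lift2.pkl','rb'))
k=cv2.HoughCircles(cv2.GaussianBlur(cv2.cvtColor(c['frame'],cv2.COLOR_RGB2GRAY),(3,3),0)[150:300,380:520],cv2.HOUGH_GRADIENT,1,30,param1=80,param2=12,minRadius=11,maxRadius=24);print(k)
E
```

```text
time: 12.52
position: [0.5097, -0.015, 0.1216]
eef_rot: [-2.363, -2.069, 0.001]
force: [0.1, 0.1, -3.7]
grip_width: 0.0096
finger_force: 55.0
[ 0.5097 -0.015   0.1216] yaw_y -7.596929372183433 tilt y-axis -0.046353197642496444 tilt x-axis -0.004728979822411553 [ 0.1865  0.5985 -0.3127  1.9966  0.315   0.5935 -0.4711] [ 0.1089  0.0913 -3.7098] [-0.0013  0.2149  0.004 ] 0.009617637794920435 12.5167
22 deg [-0.2   1.68 -0.18] mm [-0.6  0.5 -0. ] rms 1.16 flow [ 1.36 -0.8 ]
[[[70.5 69.5 17.1]]]
```

```bash
python3 -m jog '[{"dx":0,"dy":0,"dz":0,"wx":0,"wy":0,"wz":-0.1,"fingers":0},{"dx":0.02,"dy":-0.03,"dz":0,"wx":0,"wy":0,"wz":-0.2,"fingers":0},{"dx":0.03,"dy":-0.06,"dz":0,"wx":0,"wy":0,"wz":-0.3,"fingers":0},{"dx":0.04,"dy":-0.08,"dz":0,"wx":0,"wy":0,"wz":-0.4,"fingers":0},{"dx":0.04,"dy":-0.08,"dz":0,"wx":0,"wy":0,"wz":-0.5,"fingers":0},{"dx":0.04,"dy":-0.08,"dz":0,"wx":0,"wy":0,"wz":-0.5,"fingers":0},{"dx":0.04,"dy":-0.08,"dz":0,"wx":0,"wy":0,"wz":-0.5,"fingers":0},{"dx":0.04,"dy":-0.08,"dz":0,"wx":0,"wy":0,"wz":-0.5,"fingers":0},{"dx":0.04,"dy":-0.08,"dz":0,"wx":0,"wy":0,"wz":-0.5,"fingers":0},{"dx":0.04,"dy":-0.08,"dz":0,"wx":0,"wy":0,"wz":-0.5,"fingers":0},{"dx":0.04,"dy":-0.08,"dz":0,"wx":0,"wy":0,"wz":-0.5,"fingers":0},{"dx":0.04,"dy":-0.08,"dz":0,"wx":0,"wy":0,"wz":-0.5,"fingers":0},{"dx":0.04,"dy":-0.08,"dz":0,"wx":0,"wy":0,"wz":-0.5,"fingers":0},{"dx":0.04,"dy":-0.08,"dz":0,"wx":0,"wy":0,"wz":-0.5,"fingers":0},{"dx":0.04,"dy":-0.08,"dz":0,"wx":0,"wy":0,"wz":-0.5,"fingers":0},{"dx":0.04,"dy":-0.08,"dz":0,"wx":0,"wy":0,"wz":-0.5,"fingers":0},{"dx":0.04,"dy":-0.08,"dz":0,"wx":0,"wy":0,"wz":-0.5,"fingers":0},{"dx":0.04,"dy":-0.08,"dz":0,"wx":0,"wy":0,"wz":-0.5,"fingers":0}]' && python3 -m jog '[{"dx":0.04,"dy":-0.08,"dz":0,"wx":0,"wy":0,"wz":-0.5,"fingers":0},{"dx":0.04,"dy":-0.08,"dz":0,"wx":0,"wy":0,"wz":-0.5,"fingers":0},{"dx":0.04,"dy":-0.08,"dz":0,"wx":0,"wy":0,"wz":-0.5,"fingers":0},{"dx":0.04,"dy":-0.08,"dz":0,"wx":0,"wy":0,"wz":-0.5,"fingers":0},{"dx":0.04,"dy":-0.08,"dz":0,"wx":0,"wy":0,"wz":-0.5,"fingers":0},{"dx":0.04,"dy":-0.08,"dz":0,"wx":0,"wy":0,"wz":-0.5,"fingers":0},{"dx":0.04,"dy":-0.08,"dz":0,"wx":0,"wy":0,"wz":-0.5,"fingers":0},{"dx":0.04,"dy":-0.08,"dz":0,"wx":0,"wy":0,"wz":-0.5,"fingers":0},{"dx":0.04,"dy":-0.05,"dz":0,"wx":0,"wy":0,"wz":-0.5,"fingers":0},{"dx":0.04,"dy":-0.02,"dz":0,"wx":0,"wy":0,"wz":-0.4,"fingers":0},{"dx":0.02,"dy":0,"dz":0,"wx":0,"wy":0,"wz":-0.3,"fingers":0},{"dx":0,"dy":0,"dz":0,"wx":0,"wy":0,"wz":-0.2,"fingers":0},{"dx":0,"dy":0,"dz":0,"wx":0,"wy":0,"wz":-0.1,"fingers":0},{"dx":0,"dy":0,"dz":0,"wx":0,"wy":0,"wz":0,"fingers":0},{"dx":0,"dy":0,"dz":0,"wx":0,"wy":0,"wz":0,"fingers":0}]'; python3 st.py
```

```text
time: 14.07
position: [0.5266, -0.0472, 0.122]
eef_rot: [-3.003, -0.923, -0.001]
force: [-0.2, 0.4, -3.2]
grip_width: 0.0093
finger_force: 55.0
time: 15.32
position: [0.5368, -0.0648, 0.122]
eef_rot: [-3.141, -0.039, -0.0]
force: [0.9, -0.7, -3.7]
grip_width: 0.0099
finger_force: 55.0
[ 0.5368 -0.0648  0.122 ] yaw_y -88.5744191936187 tilt y-axis -0.0022335784493701274 tilt x-axis 0.008304942966411655 [ 0.0138  0.6168  0.0821  1.9231 -0.0836  0.6048 -1.3962] [ 0.9214 -0.6964 -3.7381] [ 0.3106  0.0259 -0.0135] 0.00990164643079904 15.3167
```

```bash
python3 -m jog '[{"dx":0.02,"dy":-0.02,"dz":0,"wx":0,"wy":0,"wz":-0.1,"fingers":0},{"dx":0.02,"dy":-0.04,"dz":0,"wx":0,"wy":0,"wz":-0.2,"fingers":0},{"dx":0.02,"dy":-0.04,"dz":0,"wx":0,"wy":0,"wz":-0.3,"fingers":0},{"dx":0.02,"dy":-0.04,"dz":0,"wx":0,"wy":0,"wz":-0.3,"fingers":0},{"dx":0.02,"dy":-0.02,"dz":0,"wx":0,"wy":0,"wz":-0.2,"fingers":0},{"dx":0,"dy":0,"dz":0,"wx":0,"wy":0,"wz":-0.1,"fingers":0},{"dx":0,"dy":0,"dz":0,"wx":0,"wy":0,"wz":0,"fingers":0},{"dx":0,"dy":0,"dz":0,"wx":0,"wy":0,"wz":0,"fingers":0},{"dx":0,"dy":0,"dz":0,"wx":0,"wy":0,"wz":0,"fingers":0},{"dx":0,"dy":0,"dz":0,"wx":0,"wy":0,"wz":0,"fingers":0}]'; python3 st.py; python3 - <<'E'
from h import *
import pickle
a=grab('scene');b=grab('wrist');d=grab('side'); pickle.dump((a,b,d),open('fin.pkl','wb')); 
m=np.zeros((600,800,3),np.uint8)
m[:300,:400]=cv2.resize(a['frame'][140:240,185:335,::-1],(400,267),interpolation=2)[:300] if 0 else cv2.resize(a['frame'][140:252,185:335,::-1],(400,300),interpolation=2)
m[:300,400:]=cv2.resize(d['frame'][130:250,260:420,::-1],(400,300),interpolation=2)
m[300:,:600]=cv2.resize(b['frame'][60:260,260:660,::-1],(600,300),interpolation=2) if b['frame'].shape[1]>=660 else cv2.resize(b['frame'][80:280,240:640,::-1],(600,300),interpolation=2)
cv2.imwrite('pics/fin.png',m)
E
```

```text
time: 16.15
position: [0.5393, -0.0689, 0.122]
eef_rot: [-3.138, 0.159, -0.0]
force: [0.0, 0.7, -3.1]
grip_width: 0.0099
finger_force: 55.0
[ 0.5393 -0.0689  0.122 ] yaw_y -95.78867936923308 tilt y-axis -0.004408182682380236 tilt x-axis 0.0017188514487065432 [-0.0023  0.6218  0.1176  1.9157 -0.1196  0.6107 -1.4802] [ 0.0355  0.7206 -3.1288] [ 0.331  -0.015   0.0279] 0.009865972259366761 16.15
```

View pics/fin.png

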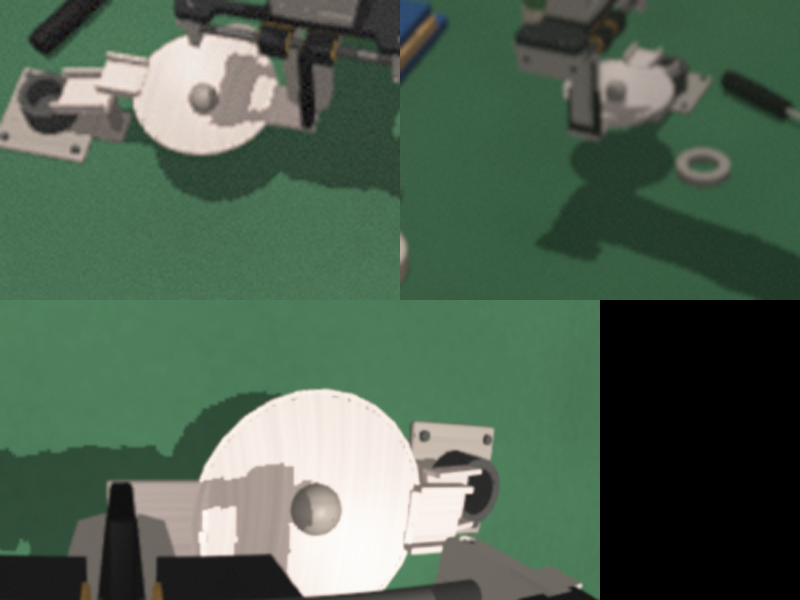

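The final view shows the lip tip over the chute's upper end in both the scene crop (105,73) and the wrist crop (468,517), with the ball central. I'll check this by triangulation.

```bash
python3 - <<'E'
from h import *
import pickle
np.set_printoptions(precision=4,suppress=True)
a,b,d=pickle.load(open('fin.pkl','rb'))
def tri(u,v):
    (o1,d1),(o2,d2)=ray(a,*u),ray(b,*v); d1=d1/np.linalg.norm(d1);d2=d2/np.linalg.norm(d2)
    t=np.linalg.lstsq(np.c_[d1,-d2],o2-o1,rcond=None)[0]; return (o1+t[0]*d1+o2+t[1]*d2)/2,np.linalg.norm(o1+t[0]*d1-o2-t[1]*d2)
print('lip',tri((224.4,167.2),(552,224.7)),onz(b,552,224.7,.09),onz(a,224.4,167.2,.09))
print('ball',tri((261.5,176.6),(450.7,219.3)))
p=np.array([.5393,-.0689,0]);e=np.array([np.cos(np.radians(-95.8)),np.sin(np.radians(-95.8)),0])
print('expected lip',p+.18*e,'bowl',p+.09*e, 'chute',[.521,-.247,.057])
print('predict px ball level',proj(b,p+.09*e+[0,0,.087]),'lip',proj(b,p+.18*e+[0,0,.090]), 'lip 2deg down',proj(b,p+.18*e+[0,0,.0837]))
E
python3 st.py
```

```text
lip (array([ 0.527 , -0.2435,  0.101 ]), np.float64(0.004808063459166712)) [ 0.5197 -0.2557  0.09  ] [ 0.5227 -0.246   0.09  ]
ball (array([ 0.5348, -0.1611,  0.0835]), np.float64(0.000978939797833853))
expected lip [ 0.5211 -0.248   0.    ] bowl [ 0.5302 -0.1584  0.    ] chute [0.521, -0.247, 0.057]
predict px ball level (np.float64(448.5408533739683), np.float64(226.8792850817706)) lip (np.float64(545.5630537581769), np.float64(224.3136135474889)) lip 2deg down (np.float64(541.0563913592614), np.float64(222.06522500885285))
[ 0.5393 -0.0689  0.122 ] yaw_y -95.79554418180703 tilt y-axis -0.002527982093464683 tilt x-axis -0.0010526898366531646 [-0.0023  0.6218  0.1177  1.9157 -0.1196  0.6108 -1.4802] [ 0.335   0.3044 -2.6873] [ 0.3683  0.0372 -0.0521] 0.009808775998312605 16.3
```

The ball hasn't moved within the plate since it stood on the bench, and the tool's tilt is under 0.1°. The lip is about 33 mm above the chute's upper end and within a few mm of it, pointing down the chute. Handing in.

```bash
python3 -m jog '[{"dx":0,"dy":0,"dz":0,"wx":0,"wy":0,"wz":0,"fingers":0},{"dx":0,"dy":0,"dz":0,"wx":0,"wy":0,"wz":0,"fingers":0},{"dx":0,"dy":0,"dz":0,"wx":0,"wy":0,"wz":0,"fingers":0},{"dx":0,"dy":0,"dz":0,"wx":0,"wy":0,"wz":0,"fingers":0}]' && python3 -c "
from plant import *; print(sign_off())"
```

```text
time: 16.63
position: [0.5393, -0.0689, 0.122]
eef_rot: [3.138, -0.159, 0.0]
force: [0.4, -0.5, -3.8]
grip_width: 0.0097
finger_force: 55.0
the job is handed in; nothing more can be done
None
```

The job is handed in at 16.6 s: the caliper is closed firmly on the worn ball, and the gripper holds the plate still and level, ball in the middle, its lip about 33 mm above the chute's upper end and pointing down the chute.

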